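Scan in a spice jar and shelve it in a tight row

ROBOT

A 7-joint arm with a two-finger parallel gripper is mounted at the origin on the work surface. World frame = base frame: x ahead of the robot, y to its left, z up, the work surface at z = 0. Lengths are in m, angles in rad, forces in N, time in s.
With the tool pointing down it reaches from about 0.425 to 0.825 m from the base axis. Payload 3.6 kg.
Tool frame: the origin (TCP) lies where the fingers leave the gripper's body, on its centre line; the fingertips stand 73 mm ahead of it and the grasp point (between the pads) lies 54 mm ahead of it; z points along the fingers, y is the line along which they close (so a half turn about z gives the same grasp; the last joint's range is limited). The gripper opens to 85 mm and grips with 20 to 120 N. Pads are 22 mm wide; open, the fingers measure 114 mm over their backs; the gripper's body (76 mm by 85 mm) begins 54 mm behind the grasp point. The pads swing forward as they close: fully open they stand 13 mm farther back than shut.
Start: joints at [-1.127, 0.615, -0.013, 1.423, 0.008, 1.103, -0.04], TCP at [0.294, 0.58, 0.304] pointing down, gripper open.
Joint ranges: [-3.12, 3.12], [-0.3, 2.06], [-1.34, 1.32], [0.26, 2.42], [-1.36, 4.5], [0.01, 1.98], [-2.84, 2.84]. Speed limits (rad/s): [2.79, 2.79, 3.14, 3.14, 3.14, 3.14, 3.14].

INTERFACE

Orientations are given as a unit quaternion [x, y, z, w].
In Python, from station import arm, snapshot, camera_info, ticket gives the robot as it stands. Calls block until the motion is done:
- arm.movep(position, orientation): joint-space move of the TCP to a pose.
- arm.line_to(position, velocity=0.15, ori=None): straight line of the TCP; ori=None keeps the orientation; velocity is the mean speed in m/s.
- arm.move_j(angles): joint-space move.
- arm.move_gripper(opening, effort=None): opening from 0.0 (shut) to 1.0 (fully open); effort is the grip in N (None keeps the last); returns when the fingers have stopped.
- arm.pause(seconds).
- arm.ik(position, orientation): joint angles nearest the present ones, or None.
- snapshot(name): name is "scene" or "top" or "wrist"; returns the picture (400x640x3 uint8, blue, green, red); there is no depth.
- camera_info(name): a dict with "fx", "fy", "cx", "cy" (pixels), "R" (3x3) and "t" (3): a world point X has camera coordinates R X + t; the wrist camera has in their place "T_tool_cam" (4x4, takes a point from camera to tool coordinates, whose origin is the TCP and whose axes are the flange's). Camera axes: x right, y down, z forward; pixel columns grow to the right and rows downward; lengths in m; the calibration is good to about 2 mm. A picture is of the moment at which its call begins: read the wrist's pose just before it. camera_info takes no time and is no camera call.
A pose or a line that the arm cannot do raises arm.MotionError and nothing moves.
- ticket.finish_job(): hands the job in; it is judged then, once.
Readings, each from a call of its own:
- arm.read_time(): time.
- arm.read_joint_positions(): joint angles.
- arm.read_dq(): joint speeds.
- arm.read_effort(): joint torques, N m.
- arm.read_tool_pos(): TCP position.
- arm.read_eef_rot(): TCP orientation.
- arm.read_ft_force(): force on the tool from outside, world axes, zero at the start.
- arm.read_wrist_torque(): the same for the moment, N m.
- arm.read_opening(): opening from 0.0 (shut) to 1.0 (fully open).
- arm.read_finger_force(): force on a finger pad.
Only numpy, scipy, OpenCV 4.12 (cv2) and the standard library are available. Lean on these libraries where they do the work, as an engineer would, in place of code of your own. Each camera call takes 0.05 s, during which the arm holds its last target. There are 200 camera calls.

TASK

Book the yellow-lidded jar into the spice row: stand it in the middle of the round wooden scan stand and let go of it, then squeeze the docked scanner's orange trigger fully in, hold it for a good half second and let it spring back. Then stand the jar in the row tray between the green-lidded and the blue-lidded jars, sliding the row's jars apart to make room without lifting them out. Set the jar down rather than dropping it, tip nothing over, and leave the white-lidded jar, the bowl and the rolling pin where they are.

Things in the scene. Friction and masses are not known exactly. Their poses are not given: they have to be found in the camera images.
- jar_yellow: Round white spice jar with a yellow lid, 48 mm diameter (lid and body alike), 80 mm tall, about 0.12 kg. Origin: centre of its underside; z up along the jar. The jar to be scanned and put away; starts standing on the table on the robot's left, beside the white-lidded jar.
- jar_white: Round white spice jar with a white lid, 48 mm diameter (lid and body alike), 80 mm tall, about 0.12 kg. Origin: centre of its underside; z up along the jar. A look-alike that stays where it is.
- jar_red: Round white spice jar with a red lid, 48 mm diameter (lid and body alike), 80 mm tall, about 0.12 kg. Origin: centre of its underside; z up along the jar. First in the row, at the tray's -y end.
- jar_green: Round white spice jar with a green lid, 48 mm diameter (lid and body alike), 80 mm tall, about 0.12 kg. Origin: centre of its underside; z up along the jar. Second in the row, between red and blue. Held near the lid it pivots between the fingers when slid; hold it at mid-height.
- jar_blue: Round white spice jar with a blue lid, 48 mm diameter (lid and body alike), 80 mm tall, about 0.12 kg. Origin: centre of its underside; z up along the jar. Third in the row, between green and black. Slides as the green one does.
- jar_black: Round white spice jar with a black lid, 48 mm diameter (lid and body alike), 80 mm tall, about 0.12 kg. Origin: centre of its underside; z up along the jar. Fourth in the row, at the tray's +y end.
- tray: Fixed wooden row tray, inside 60 (x) by 270 mm (y), floor 10 mm above the table; walls 8 mm thick, tops 25 mm (long sides) and 50 mm (ends) above the table. Origin: on the table under its middle. x across the row, away from the robot; y along the row, red jar to black. Its four jars slide on the floor and stand 2 to 27 mm apart, too close for a fifth until moved.
- scanner: Fixed scanner base: steel plate 110 x 270 mm, 10 mm thick, with a post that holds the grey pistol-shaped scanner (body gun), and the scan stand. Origin: on the table straight below the middle of the barrel, which is 100 mm up. x roughly away from the robot, y along the nose, z up.
- scan_stand (a point): Centre of the top of the fixed round wooden scan stand before the scanner's nose: 90 mm diameter, its top 40 mm above the table. z up, y away from the nose.
- gun: The fixed grey scanner. Origin: middle of the barrel. y along the level barrel to the nose (75 mm ahead), x from the barrel down the grip, z square to the grip's upper side. It lies rolled over: z leans 30 degrees from vertical, away from the robot, and the grip slopes down away from it. Barrel: x = -29 to +23 mm, up to z = +26 mm. Its top is 140 mm above the table; nothing is under the grip.
- scanner_grip (a point): Where to squeeze: midway between the grip's back and the pressed trigger, mid-thickness; axes as body gun. Come in along -z, fingers closing along y. Grip: y = -24 to +10 mm, z = -14 to +14 mm here, running on 58 mm to +x. Trigger: z = -10 to +10 mm, out to y = +35 mm at rest: 59 mm over both at rest, about 47 mm pressed.
- trigger (a joint): Angle of the orange trigger about its hinge at the barrel end (rad): 0 at rest, 0.30 against its stop when fully squeezed. A spring takes it back; about 2 N at the free end starts it and 7 N holds it fully in.
- bowl: Small terracotta bowl, 100 mm diameter, 50 mm tall, near the robot; stays where it is. Origin: centre of its underside.
- pin: Wooden rolling pin lying roughly along y beyond the tray, 54 mm thick, 446 mm long with its handles; stays where it is. Origin: underside below its middle.

How it is judged:
On the way, in this order (a step that is already met when the one before it is completed fails the run):
1. the yellow-lidded jar stands released on the scan stand, within 20 mm of its middle (horizontal distance between jar_yellow and scan_stand below 0.02 m and z of jar_yellow in the frame of scan_stand between -0.006 and 0.006 m and angle between jar_yellow's own z axis and vertical below 0.1 rad and contact force between jar_yellow and the fingers below 0.3 N), for 0.2 s.
2. with the jar standing there, the trigger is held squeezed beyond 0.26 rad for 0.4 s (all of step 1 and value of joint trigger above 0.26 rad), for 0.4 s.
3. the trigger has sprung back below 0.05 rad with the jar still on the stand (all of step 1 and value of joint trigger below 0.05 rad), for 0.1 s.
At the end, for the whole second after the job is handed in: The yellow jar stands between the green and blue jars (within 85 mm of each centre; these two over 92 mm apart); all five jars stand at rest on the tray floor, upright within 0.1 rad, within 10 mm of its centre line and 115 mm of its middle; trigger released (below 0.05 rad) (z of jar_yellow in the frame of tray between 0.004 and 0.016 m and angle between each of jar_yellow, jar_red, jar_green, jar_blue, jar_black's own z axis and vertical below 0.1 rad and x of jar_yellow in the frame of tray between -0.01 and 0.01 m and y of jar_yellow in the frame of tray between -0.115 and 0.115 m and linear speed of each of jar_yellow, jar_red, jar_green, jar_blue, jar_black below 0.02 m/s and z of jar_red in the frame of tray between 0.004 and 0.016 m and x of jar_red in the frame of tray between -0.01 and 0.01 m and y of jar_red in the frame of tray between -0.115 and 0.115 m and z of jar_green in the frame of tray between 0.004 and 0.016 m and x of jar_green in the frame of tray between -0.01 and 0.01 m and y of jar_green in the frame of tray between -0.115 and 0.115 m and z of jar_blue in the frame of tray between 0.004 and 0.016 m and x of jar_blue in the frame of tray between -0.01 and 0.01 m and y of jar_blue in the frame of tray between -0.115 and 0.115 m and z of jar_black in the frame of tray between 0.004 and 0.016 m and x of jar_black in the frame of tray between -0.01 and 0.01 m and y of jar_black in the frame of tray between -0.115 and 0.115 m and horizontal distance between each of jar_green, jar_blue and jar_yellow below 0.085 m and horizontal distance between jar_green and jar_blue above 0.092 m and value of joint trigger below 0.05 rad); the robot touches nothing.
It fails at once if a jar of the row is lifted out or tipped over (z of any of jar_red, jar_green, jar_blue, jar_black in the frame of tray above 0.035 m or angle between any of jar_red, jar_green, jar_blue, jar_black's own z axis and vertical above 0.4 rad).
It fails at once if the yellow-lidded jar is dropped: it moves untouched by the fingers at more than 0.6 m/s (contact force between jar_yellow and the fingers below 0.05 N and linear speed of jar_yellow above 0.6 m/s).
It fails at once if the yellow-lidded jar is tipped over (angle between jar_yellow's own z axis and vertical above 0.8 rad).
It fails at once if the white-lidded jar, the bowl or the rolling pin is shifted by more than 25 mm (distance of any of jar_white, bowl, pin from where it was at the start of the episode above 0.025 m).
It also fails if it takes over 67 s, if anything falls off the work surface, if the arm or the gripper's body presses on something with over 40 N, if the wrist force passes 120 N, or if a joint passes its speed limit or range.

## Working session

There is one attempt and no reset: what is moved stays moved. The work goes in short steps, each a Python script; the robot and the scene stay as the last script left them, time stands still between calls to the robot, and variables do not carry over. Pictures are saved under pics/ and viewed, at most 13 in all, crops included, and the job is handed in when it is done.

```bash
ls; mkdir -p pics
python3 - <<'E'
from station import arm, snapshot, camera_info, ticket
import cv2
for n in ("scene","top"):
    cv2.imwrite(f"pics/{n}0.png",snapshot(n)); c=camera_info(n); print(n,c)
print(camera_info("wrist"), arm.read_eef_rot(), arm.read_time())
E
```

```text
pics
scene {'fx': 452.98894206488757, 'fy': 452.98894206488757, 'cx': 316.78993505612897, 'cy': 196.14896916053556, 'R': array([[-0.26937019,  0.96292621, -0.01458815],
       [ 0.67275279,  0.17731451, -0.71830582],
       [-0.6890888 , -0.2033044 , -0.69557454]]), 't': array([ 0.17207759, -0.28786697,  1.5730311 ])}
top {'fx': 381.3469546488234, 'fy': 381.3469546488234, 'cx': 323.98467271802434, 'cy': 198.16593598359367, 'R': array([[ 0.00968735, -0.99992189, -0.00789759],
       [-0.99779338, -0.00914732, -0.0657624 ],
       [ 0.06568502,  0.00851723, -0.99780406]]), 't': array([2.53165676e-04, 5.74710025e-01, 9.39876327e-01])}
{'fx': 278.6968769971531, 'fy': 278.6968769971531, 'cx': 316.8177433341649, 'cy': 196.85329529433753, 'T_tool_cam': array([[ 1.26700079e-03, -9.65947859e-01, -2.58733702e-01,
         6.58059579e-02],
       [ 9.99999197e-01,  1.22606253e-03,  3.19584561e-04,
        -4.07337901e-05],
       [ 8.52167573e-06, -2.58733900e-01,  9.65948637e-01,
        -7.17749728e-02],
       [ 0.00000000e+00,  0.00000000e+00,  0.00000000e+00,
         1.00000000e+00]])} [ 2.32684541e-01  9.72551546e-01 -1.15296242e-03 -2.54687679e-04] 0.1
```

View pics/top0.png

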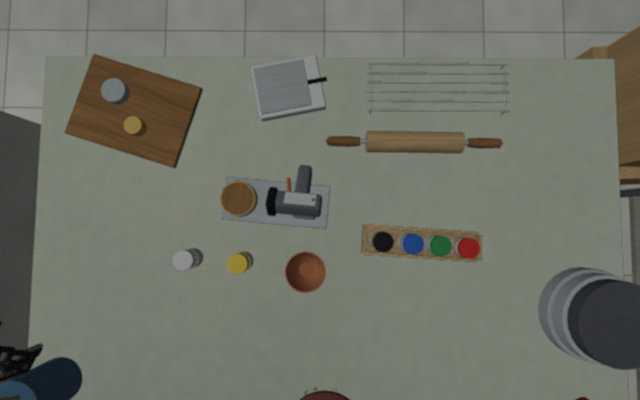

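View pics/scene0.png

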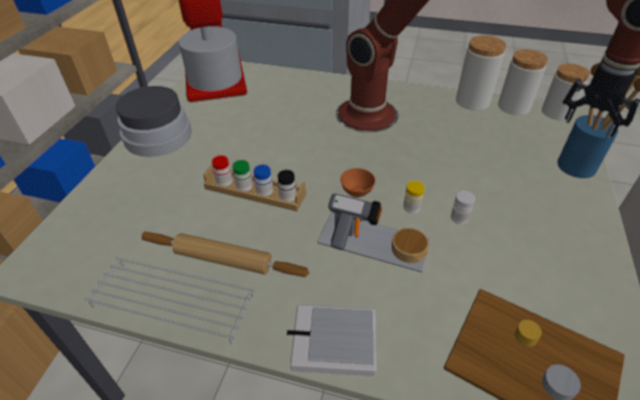

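The top view shows: yellow jar about (237,263), white (184,259), stand (238,199), scanner (295,200), bowl (305,271), and tray jars black/blue/green/red at (383,242), (413,244), (441,245), (468,248). I'll zoom in on these.

Run:
```python
import cv2
a=cv2.imread("pics/top0.png")
r=lambda i:cv2.resize(i,None,fx=5,fy=5,interpolation=cv2.INTER_CUBIC)
cv2.imwrite("pics/c1.png",r(a[160:280,180:335])); cv2.imwrite("pics/c2.png",r(a[215:275,350:495]))
```

```text
(no output)
```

View pics/c1.png

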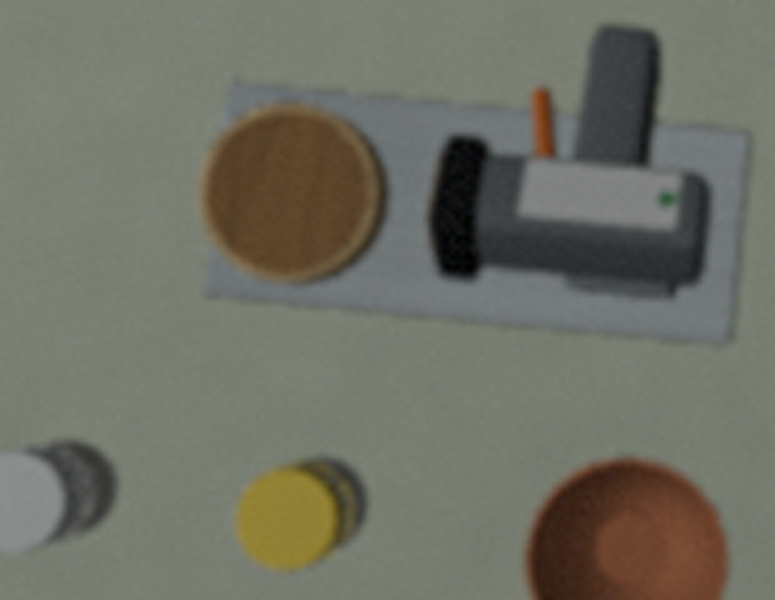

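View pics/c2.png

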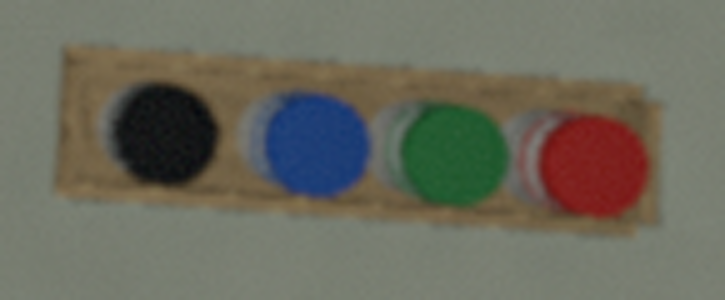

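```bash
cat > h.py <<'E'
from station import arm, snapshot, camera_info, ticket
import numpy as np, cv2
from scipy.spatial.transform import Rotation as Ro
def px(u,v,z,c=None):
    c=c or camera_info("top"); R=np.array(c["R"]); C=-R.T@c["t"]
    d=R.T@np.array([(u-c["cx"])/c["fx"],(v-c["cy"])/c["fy"],1]); return C+d*(z-C[2])/d[2]
def q(zdir,ydir):
    z=np.array(zdir,float);z/=np.linalg.norm(z);y=np.array(ydir,float);y-=z*(y@z);y/=np.linalg.norm(y)
    return Ro.from_matrix(np.c_[np.cross(y,z),y,z]).as_quat()
def down(yaw): return q([0,0,-1],[np.cos(yaw),np.sin(yaw),0])   # yaw = direction of closing line
E
python3 - <<'E'
from h import *
f=lambda x,y,z,o:px((x+.5)/5-.5+o[0],(y+.5)/5-.5+o[1],z)
A=(180,160);B=(350,215)
np.set_printoptions(precision=4,suppress=True)
for n,x,y,z,o in [("yellow",288,518,.08,A),("white",15,500,.08,A),("stand",294,193,.04,A),("bowl",627,560,.05,A),
 ("pTL",230,82,.01,A),("pBL",205,296,.01,A),("pBR",730,342,.01,A),("pTR",748,128,.01,A),("nose",437,207,.1,A),("back",708,232,.1,A),
 ("gripend",627,30,.06,A),("trigtip",541,90,.06,A),
 ("black",165,134,.09,B),("blue",318,145,.09,B),("green",454,155,.09,B),("red",593,166,.09,B),
 ("tTL",65,45,.05,B),("tBL",57,192,.05,B),("tTR",662,100,.05,B),("tBR",655,225,.05,B)]:
    print(n,f(x,y,z,o))
E
```

```text
yellow [0.4168 0.206  0.08  ]
white [0.4238 0.334  0.08  ]
stand [0.5713 0.2163 0.04  ]
bowl [0.3954 0.0493 0.05  ]
pTL [0.6297 0.2574 0.01  ]
pBL [0.5205 0.2672 0.01  ]
pBR [0.4998 0.0009 0.01  ]
pTR [ 0.6084 -0.0072  0.01  ]
nose [0.5616 0.1361 0.1   ]
back [0.5512 0.0112 0.1   ]
gripend [0.6506 0.052  0.06  ]
trigtip [0.621  0.0932 0.06  ]
black [ 0.4713 -0.1312  0.09  ]
blue [ 0.4669 -0.2016  0.09  ]
green [ 0.463  -0.2641  0.09  ]
red [ 0.4586 -0.3279  0.09  ]
tTL [ 0.5118 -0.0886  0.05  ]
tBL [ 0.4411 -0.085   0.05  ]
tTR [ 0.4882 -0.3762  0.05  ]
tBR [ 0.4284 -0.3718  0.05  ]
```

```bash
cat >> h.py <<'E'
np.set_printoptions(precision=4,suppress=True)
SY=np.array([.078,.997,0]);SX=np.array([.997,-.078,0]);Z=np.array([0,0,1.])
TY=np.array([.0644,.998,0]);TX=np.array([.998,-.0644,0])
O=np.array([.558,.0615,.1]);GX=SX*3**.5/2-Z/2;GZ=SX/2+Z*3**.5/2
GP=O+.0415*GX+.005*SY
YEL=np.array([.4168,.206,0]);ST=np.array([.5713,.2163,.04]);TC=np.array([.4665,-.2304,.01])
def tcp(p,qq): return np.array(p)-.054*Ro.from_quat(qq).apply([0,0,1])
QS=q(-Z,-SX);QT=q(-Z,-TX);QG=q(-GZ,-SY)
def go(p,qq): arm.movep(list(tcp(p,qq)),list(qq))
def line(p,qq,v=.15): arm.line_to(list(tcp(p,qq)),velocity=v,ori=list(qq))
E
python3 - <<'E'
from h import *
for n,y in(("S",SX),("T",TX)):
  for s in(1,-1):
    Q=q(-Z,s*y)
    for p in ([YEL+.05*Z,YEL+.2*Z,ST+.05*Z,ST+.15*Z] if n=="S" else [TC+.05*Z,TC+.2*Z,TC-.06*TY+.04*Z]):
        print(n,s,p,arm.ik(list(tcp(p,Q)),list(Q)))
for s in(1,-1):
    Q=q(-GZ,s*SY)
    for d in(0,.1):print("G",s,arm.ik(list(tcp(GP+d*GZ,Q)),list(Q)))
E
```

```text
S 1 [0.4168 0.206  0.05  ] [-0.613   0.6726  0.1586  2.1378 -0.2903  0.3509 -0.2931]
S 1 [0.4168 0.206  0.2   ] [-0.7258  0.4114  0.305   2.0103 -0.1781  0.7448 -0.3913]
S 1 [0.5713 0.2163 0.09  ] [-0.5265  0.7494  0.2144  1.7069 -0.2243  0.7094 -0.2751]
S 1 [0.5713 0.2163 0.19  ] [-0.5642  0.626   0.2758  1.624  -0.202   0.9196 -0.2933]
S -1 [0.4168 0.206  0.05  ] [-0.2529  0.6938 -0.3764  2.1269  0.6063  0.4252  1.9521]
S -1 [0.4168 0.206  0.2   ] [-0.1465  0.4385 -0.5027  1.9934  0.295   0.7804  2.2425]
S -1 [0.5713 0.2163 0.09  ] [-0.1097  0.7879 -0.4876  1.6924  0.489   0.7852  2.2359]
S -1 [0.5713 0.2163 0.19  ] [-0.0993  0.6591 -0.5027  1.6078  0.3658  0.9697  2.3409]
T 1 [ 0.4665 -0.2304  0.06  ] [ 0.2918  0.7009  0.1911  1.983  -0.2677  0.4815  0.6127]
T 1 [ 0.4665 -0.2304  0.21  ] [-0.0696  0.5562  0.7506  1.8638 -0.4742  0.9085  0.8416]
T 1 [ 0.4626 -0.2903  0.05  ] [ 0.3953  0.7423  0.1955  1.9153 -0.2726  0.5095  0.7152]
T -1 [ 0.4665 -0.2304  0.06  ] [ 0.7847  0.7618 -0.5753  1.9675  0.7024  0.6203  2.82  ]
T -1 [ 0.4665 -0.2304  0.21  ] [-0.2502  0.7106  1.1346  1.8684 -0.7428  1.0636 -2.0173]
T -1 [ 0.4626 -0.2903  0.05  ] [-0.0913  1.0619  1.1296  1.93   -1.1803  1.0235 -1.5948]
G 1 [-0.0348  0.9725 -0.1358  1.2957  0.0032  1.391   1.3502]
G 1 [-0.04    0.9624 -0.1212  1.0419 -0.0069  1.6543  1.3584]
G -1 [-0.4065  1.0633  0.6707  1.3119 -0.5472  1.5072 -1.3114]
G -1 [-0.3618  1.0488  0.7192  1.0586 -0.5406  1.7536 -1.3666]
```

```bash
cat >> h.py <<'E'
QS=q(-Z,SX);QT=q(-Z,TX);QG=q(-GZ,SY)
def wcam():
    c=dict(camera_info("wrist")); T=np.eye(4);T[:3,:3]=Ro.from_quat(arm.read_eef_rot()).as_matrix();T[:3,3]=arm.read_tool_pos()
    W=np.linalg.inv(T@np.array(c["T_tool_cam"]));c["R"]=W[:3,:3];c["t"]=W[:3,3];return c
E
python3 - <<'E'
from h import *
import pickle
go(YEL+.17*Z,QS)
c=wcam(); im=snapshot("wrist"); cv2.imwrite("pics/w1.png",im); pickle.dump(c,open("w1.pkl","wb"))
print(arm.read_time())
def pr(p): v=c["R"]@p+c["t"]; return c["fx"]*v[0]/v[2]+c["cx"],c["fy"]*v[1]/v[2]+c["cy"]
print(pr(YEL+.08*Z),pr(ST),pr(O+.075*SY))
E
```

```text
1.6333
(np.float64(317.0072094329435), np.float64(208.2674107607382)) (np.float64(481.8105147711451), np.float64(173.21288933156785)) (np.float64(507.6452128803048), np.float64(286.1550687039674))
```

View pics/w1.png

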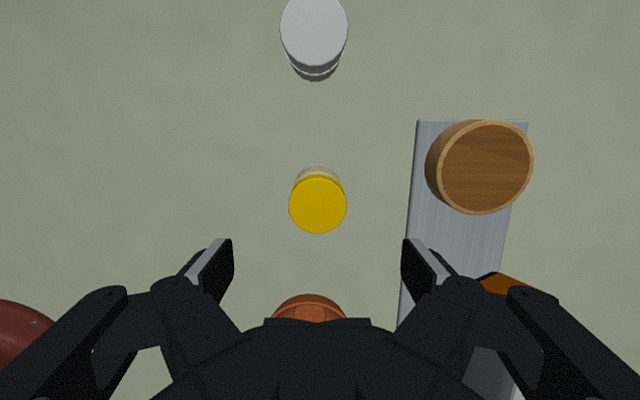

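The yellow lid is at (318,204) and the stand top at (486,167). Both are within a few mm of the prediction, so I'll update both positions, then pick and place.

Run:
```python
from h import *
import pickle
c=pickle.load(open("w1.pkl","rb"))
y=px(318,204.5,.08,c);s=px(485.5,167,.04,c); print(y,s)
y=(y+YEL)/2; s=(s+ST)/2; y[2]=0; s[2]=.04
open("h.py","a").write(f"YEL=np.array({y.tolist()});ST=np.array({s.tolist()})\n")
line(y+.052*Z,QS,.2)
arm.move_gripper(0.0,effort=40); print("open",arm.read_opening(),arm.read_finger_force())
line(y+.14*Z,QS,.2)
line(s+.12*Z,QS,.2); line(s+.07*Z,QS,.15); line(s+.0535*Z,QS,.03)
print(arm.read_ft_force(),arm.read_time(),arm.read_tool_pos())
```

```text
[0.4178 0.2091 0.08  ] [0.5742 0.2219 0.04  ]
open 0.5525690070001873 40.43024003505707
[-0.5541 -0.5434 -1.3797] 5.525 [0.5728 0.2191 0.1474]
```

Run:
```python
from h import *
for k in range(1,7):
    line(ST+(.0535-.0007*k)*Z,QS,.02); f=arm.read_ft_force(); print(k,f[2])
    if f[2]>1: break
arm.move_gripper(0.85); arm.pause(.1)
line(ST+.16*Z,QS,.25)
cv2.imwrite("pics/top1.png",cv2.resize(snapshot("top")[150:250,200:350],None,fx=5,fy=5,interpolation=cv2.INTER_CUBIC))
arm.move_gripper(1.0)
go(GP+.10*GZ,QG)
c=wcam(); im=snapshot("wrist"); cv2.imwrite("pics/w2.png",im)
print(arm.read_time())
def pr(p): v=c["R"]@p+c["t"]; return c["fx"]*v[0]/v[2]+c["cx"],c["fy"]*v[1]/v[2]+c["cy"]
G=lambda x,y,z:pr(GP+x*GX+y*SY+z*GZ)
print("grip end corners",G(.058,-.024,.014),G(.058,.010,.014),"trig",G(.0,.035,.010), "GP",G(0,0,.014))
```

```text
1 1.455074724366527
8.6333
grip end corners (np.float64(286.8217803899697), np.float64(274.66355828371195)) (np.float64(326.90308550632415), np.float64(274.75247182955997)) trig (np.float64(358.4942459266489), np.float64(208.0844505602514)) GP (np.float64(315.1674495418322), np.float64(209.48181657024296))
```

View pics/w2.png

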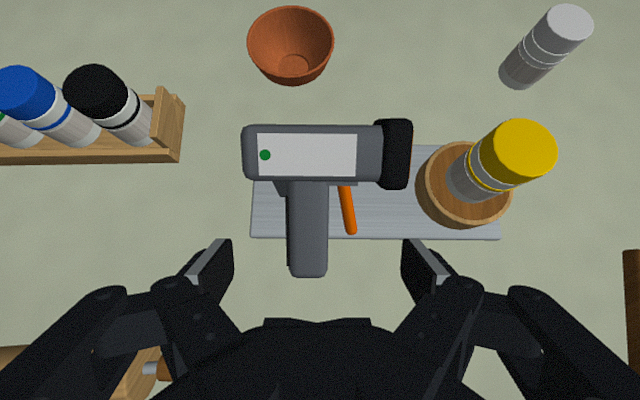

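View pics/top1.png

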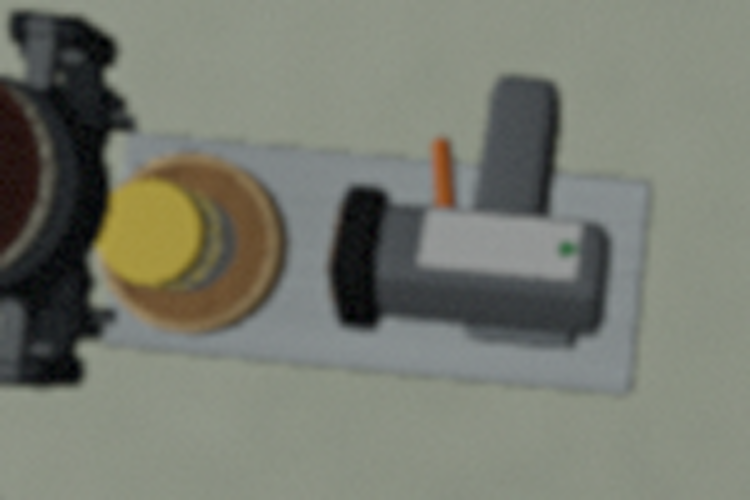

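Run:
```python
from h import *
f=lambda x,y,z:px((x+.5)/5-.5+200,(y+.5)/5-.5+150,z)
print("jar",f(151,232,.12),"stand",f(193,241,.04),"ST",ST)
c=wcam(); print("wrist jar",px(519,151,.12,c))
```

```text
jar [0.571  0.2171 0.12  ] stand [0.5723 0.2168 0.04  ] ST [0.5728 0.2191 0.04  ]
wrist jar [0.575  0.2149 0.12  ]
```

Run:
```python
from h import *
line(GP,QG,.12); print("F at",arm.read_ft_force())
arm.move_gripper(0.0,effort=40); print("open",arm.read_opening()*85,arm.read_finger_force(),arm.read_ft_force())
cv2.imwrite("pics/w3.png",snapshot("wrist"))
arm.pause(.8); print(arm.read_opening()*85)
arm.move_gripper(1.0); arm.pause(.2)
cv2.imwrite("pics/w4.png",snapshot("wrist"))
line(GP+.1*GZ,QG,.2); print(arm.read_time())
a=cv2.hconcat([cv2.imread("pics/w3.png"),cv2.imread("pics/w4.png")])
cv2.imwrite("pics/w34.png",cv2.resize(a,(800,250)))
```

```text
F at [-0.4417  0.1921 -0.2319]
open 46.11443091577626 43.12211813405156 [2.9215 0.5842 5.2905]
46.058510799099
12.2833
```

View pics/w34.png

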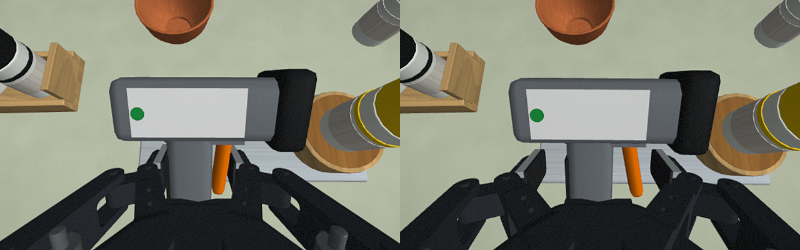

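The pads closed to 46 mm, so the trigger was fully in, and it has sprung back with the jar still standing. Next is the row.

Run:
```python
from h import *
import pickle
go(TC+.19*Z,QT)
c=wcam(); im=snapshot("wrist"); cv2.imwrite("pics/w5.png",im); pickle.dump(c,open("w5.pkl","wb"))
print(arm.read_time())
```

```text
13.625
```

View pics/w5.png

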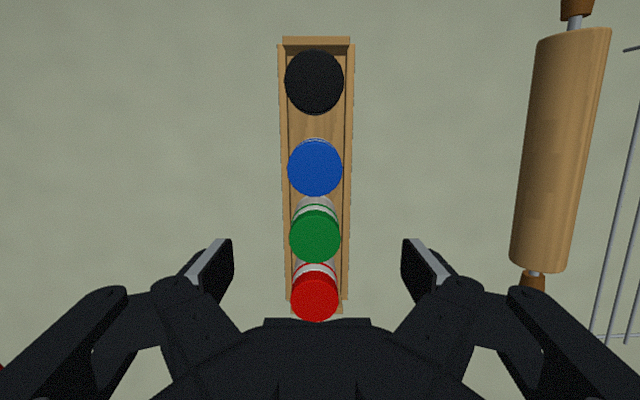

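Lid centres: black (314,82), blue (315,168), green (315,236), red (315,298). The black end wall's outer edge is at row 37 and its inner edge at about row 44.

Run:
```python
from h import *
import pickle
c=pickle.load(open("w5.pkl","rb"))
for n,u,v,z in [("black",314,82,.09),("blue",315,168,.09),("green",315,236,.09),("red",315,298,.09),("end",316,37,.05),("endin",316,44.5,.05),("endred",316,313.5,.05)]:
    p=px(u,v,z,c)-TC; print(n,"tx %.4f ty %.4f"%(p@TX,p@TY))
```

```text
black tx -0.0017 ty 0.0977
blue tx -0.0007 ty 0.0295
green tx -0.0005 ty -0.0327
red tx -0.0003 ty -0.0973
end tx -0.0004 ty 0.1402
endin tx -0.0004 ty 0.1342
endred tx 0.0007 ty -0.1456
```

Run:
```python
from h import *
B=TC-.0005*TX
for a,b in [(-.0335,-.057),(.029,.053)]:
    line(B+a*TY+.12*Z,QT,.25); line(B+a*TY+.041*Z,QT,.2)
    arm.move_gripper(0.0,effort=30); print(arm.read_opening()*85,arm.read_ft_force())
    line(B+b*TY+.041*Z,QT,.04); print(arm.read_ft_force())
    arm.move_gripper(0.9); line(B+b*TY+.13*Z,QT,.25)
line(B+.19*Z,QT,.3)
c=wcam(); im=snapshot("wrist"); cv2.imwrite("pics/w6.png",im)
import pickle; pickle.dump(c,open("w6.pkl","wb"))
# lid centres via colour
hsv=cv2.cvtColor(im,cv2.COLOR_BGR2HSV)
for n,lo,hi in [("blue",(100,150,60),(125,255,255)),("green",(55,120,50),(85,255,255)),("red",(0,200,100),(4,255,255))]:
    m=cv2.inRange(hsv,lo,hi); k,l,s,ce=cv2.connectedComponentsWithStats(m); i=1+np.argmax(s[1:,4])
    p=px(*ce[i],.09,c)-TC; print(n,ce[i],s[i],"tx %.4f ty %.4f"%(p@TX,p@TY))
print(arm.read_time())
```

```text
47.583675034832666 [-1.435   1.2051  5.5468]
[-0.5255  3.673   5.6648]
46.89892559500779 [-1.7035 -0.2186  6.3902]
[ 0.7276 -4.3458  6.7162]
blue [320.2503 138.5943] [ 292  110   57   58 2561] tx 0.0011 ty 0.0519
green [318.8491 255.0347] [ 294  229   51   53 2101] tx 0.0001 ty -0.0537
red [317.0719 300.4206] [ 294  279   47   44 1600] tx -0.0016 ty -0.1019
20.2667
```

Run:
```python
from h import *
B=TC
for a,b in [(.052,.0565),(-.0545,-.060)]:
    line(B+a*TY+.12*Z,QT,.25); line(B+a*TY+.041*Z,QT,.2)
    arm.move_gripper(0.0,effort=30)
    line(B+b*TY+.041*Z,QT,.03); print(arm.read_ft_force())
    arm.move_gripper(0.9); line(B+b*TY+.13*Z,QT,.25)
line(B+.19*Z,QT,.3)
c=wcam(); im=snapshot("wrist"); cv2.imwrite("pics/w7.png",im)
hsv=cv2.cvtColor(im,cv2.COLOR_BGR2HSV)
def find(im,c,lo,hi,z):
    m=cv2.inRange(cv2.cvtColor(im,cv2.COLOR_BGR2HSV),lo,hi); k,l,s,ce=cv2.connectedComponentsWithStats(m); i=1+np.argmax(s[1:,4]); return px(*ce[i],z,c),s[i],ce[i]
for n,lo,hi in [("blue",(100,150,60),(125,255,255)),("green",(55,120,50),(85,255,255))]:
    p,s,ce=find(im,c,lo,hi,.09); p=p-TC; print(n,s,"tx %.4f ty %.4f"%(p@TX,p@TY))
# back over the scanned jar
go(ST+.19*Z,QS); c=wcam(); im=snapshot("wrist"); cv2.imwrite("pics/w8.png",im)
print("yellow",find(im,c,(20,180,100),(32,255,255),.12),ST)
print(arm.read_time())
```

```text
[-0.5424 -2.4355  5.0382]
[-1.2672  5.5236  8.5447]
blue [ 291  108   57   58 2563] tx 0.0012 ty 0.0547
green [ 293  233   51   52 2088] tx 0.0004 ty -0.0559
yellow (array([0.5724, 0.221 , 0.12  ]), array([ 289,  165,   55,   57, 2326], dtype=int32), array([315.6952, 194.4192])) [0.5728 0.2191 0.04  ]
27.8833
```

Run:
```python
from h import *
J=np.array([.5724,.2208,.04]); P=TC-.0006*TY+.0005*TX
line(J+.10*Z,QS,.2); line(J+.045*Z,QS,.15)
arm.move_gripper(0.0,effort=40); print(arm.read_opening()*85)
line(J+.19*Z,QS,.2)
line(P+.22*Z,QT,.25); line(P+.11*Z,QT,.15)
c=wcam(); cv2.imwrite("pics/w9.png",snapshot("wrist")); 
import pickle; pickle.dump(c,open("w9.pkl","wb"))
im=cv2.imread("pics/w9.png"); hsv=cv2.cvtColor(im,cv2.COLOR_BGR2HSV)
for n,lo,hi,z in [("blue",(100,150,60),(125,255,255),.09),("green",(55,120,50),(85,255,255),.09),("yellow",(20,180,80),(32,255,255),P[2]+.11+.035)]:
    m=cv2.inRange(hsv,lo,hi); k,l,s,ce=cv2.connectedComponentsWithStats(m)
    if k<2: print(n,"none");continue
    i=1+np.argmax(s[1:,4]); p=px(*ce[i],z,c)-TC; print(n,s[i],"tx %.4f ty %.4f"%(p@TX,p@TY))
print(arm.read_time(),arm.read_tool_pos(),tcp(P+.11*Z,QT),arm.read_ft_force())
```

```text
47.05947944181079
blue [ 275   97   86   87 5790] tx 0.0012 ty 0.0550
green none
yellow [ 258  216  119  107 8967] tx 0.0009 ty 0.0094
33.1917 [ 0.4677 -0.2313  0.175 ] [ 0.467 -0.231  0.174] [-0.4595  0.5605 -0.8904]
```

Run:
```python
from h import *
import pickle
c=pickle.load(open("w9.pkl","rb")); P=TC-.0006*TY+.0005*TX
t=np.linspace(0,6.283,90)
for z in(.145,.155,.135):
    X=np.array([P*[1,1,0]+z*Z+.024*(np.cos(a)*TX+np.sin(a)*TY) for a in t]); V=X@c["R"].T+c["t"]
    u=c["fx"]*V[:,0]/V[:,2]+c["cx"];v=c["fy"]*V[:,1]/V[:,2]+c["cy"]; print(z,u.min(),u.max(),v.min(),v.max())
```

```text
0.145 257.64309848292794 374.19997239066066 231.91325494107832 334.926066098708
0.155 252.2380005139039 379.5205890779985 242.63437353207178 353.3712958995875
0.135 262.2085088488208 369.70682850986196 222.94162357056106 319.20414874519923
```

View pics/w9.png

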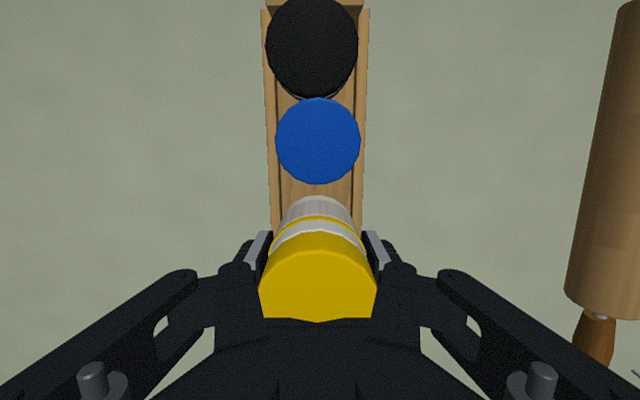

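Run:
```python
from h import *
import pickle
from scipy.optimize import least_squares
c=pickle.load(open("w9.pkl","rb")); P=TC-.0006*TY+.0005*TX
t=np.linspace(0,6.283,120)
def ring(dy,zb,th,h):
    ax=Z*np.cos(th)+TY*np.sin(th); e=TY*np.cos(th)-Z*np.sin(th)
    X=P*[1,1,0]+dy*TY+zb*Z+h*ax+.024*(np.cos(t)[:,None]*TX+np.sin(t)[:,None]*e); V=X@c["R"].T+c["t"]
    return c["fx"]*V[:,0]/V[:,2]+c["cx"],c["fy"]*V[:,1]/V[:,2]+c["cy"]
def pred(p):
    u,v=ring(*p,.08); u0,v0=ring(*p,0); return np.array([v.min(),u.max()-u.min(),v0.min()])
print("nominal",pred([0,.075,0]))
r=least_squares(lambda p:pred(p)-[251,119,196],[0,.075,0],x_scale=[.01,.01,.1]); print(r.x,r.fun)
```

```text
nominal [242.6284 127.2882 189.7479]
[-0.0056  0.0691 -0.0057] [0. 0. 0.]
```

The held jar looks upright and sits about 3–5 mm toward green of the tool centre. I'll shift the target +3 mm and lower until I feel contact.

Run:
```python
from h import *
P=TC+.0025*TY
line(P+.085*Z,QT,.1); print(arm.read_ft_force()); 
z=.060; line(P+z*Z,QT,.1); arm.pause(.1); f0=arm.read_ft_force(); print(f0)
while z>.042:
    z-=.001; line(P+z*Z,QT,.02); f=arm.read_ft_force()
    if f[2]-f0[2]>2: break
print(z,f,arm.read_time())
```

```text
[ 0.3202  0.9527 -2.1447]
[ 0.0621 -0.3595 -1.9605]
0.045999999999999985 [-1.1863  1.2367  4.6905] 37.5917
```

Run:
```python
from h import *
arm.move_gripper(0.9); arm.pause(.2); P=TC+.0025*TY
line(P+.15*Z,QT,.2); arm.move_gripper(1.0)
line(P+.24*Z,QT,.25); go(ST-.03*TY+.25*Z,QS)
im=snapshot("top"); s=snapshot("scene"); print(arm.read_time())
r=lambda i,f:cv2.resize(i,None,fx=f,fy=f,interpolation=cv2.INTER_CUBIC)
a=r(im[205:285,340:500],5); b=r(s[140:215,195:315],2.5)
h=np.zeros((600,800,3),np.uint8); h[:400]=a; h[400:400+b.shape[0],:b.shape[1]]=b
cv2.imwrite("pics/f.png",h)
```

```text
41.3167
```

View pics/f.png

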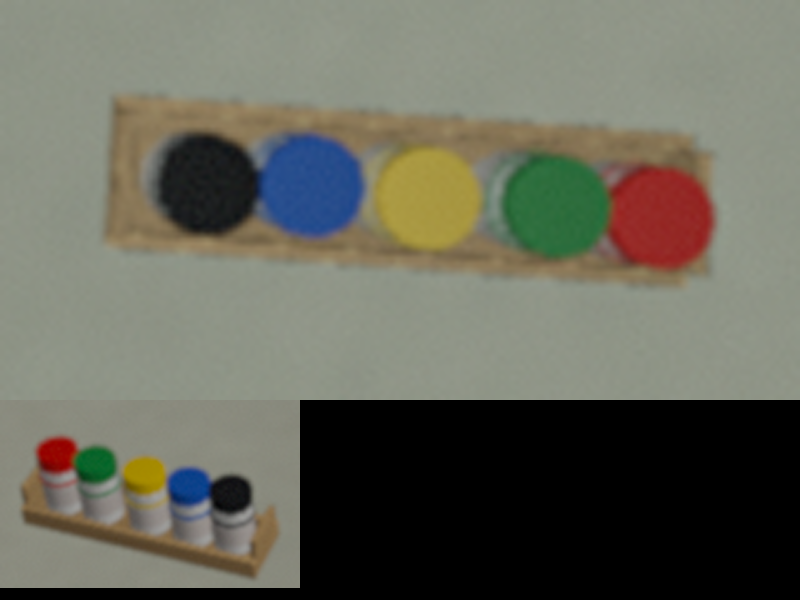

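All five jars stand upright in the tray. Yellow at crop (428,198) is between blue (311,186) and green (556,206), with a gap on each side, so I'm handing the job in.

```bash
python3 -c "
from h import *
print(ticket.finish_job())"
```

```text
the job is handed in; nothing more can be done
None
```

The yellow jar was scanned with one full squeeze and release of the trigger, and it now stands in the tray between the green and blue jars; I handed the job in about 41 s into the 67 s allowed, and no verdict came back.

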